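Press the new bronze pivot sleeve home in the scanner arm's bracket

TASK

Take the new bronze sleeve from the green parts tray and press it straight down into the bore of the cream pivot bracket until its shoulder bottoms flush on the bracket's top face, then let go and stay clear. It is a press fit and needs a firm, steady push, but never bear on the bracket with more than 40 N. Leave the worn grey sleeve, the gel bottle and the ultrasound probe where they are.

Things in the scene. Friction and masses are not known exactly. Their poses are not given: they have to be found in the camera images.
- sleeve_center (a point): new bronze-coloured pivot sleeve, 140 g, standing spigot down in the tray; this point: on its axis, half-way up, 25.5 mm above its foot; z up along it. From the foot: spigot 24 mm wide, 20 mm long (lowest 5 mm tapers to 19 mm); flange (shoulder) 38 mm wide, 5 mm thick; grip barrel 26 mm wide, 26 mm tall. Round: any yaw. Fingertips holding the barrel can rest on the flange and push it
- worn_center (a point): the worn sleeve, dark grey, same shape and size, also standing in the tray (which of the two stands where varies); this point half-way up its axis. Leave it be
- tray: green parts tray, fixed, 140 x 220 mm, floor 4 mm thick, walls 16 mm high; origin in the middle of its underside. The two sleeves stand on its floor about 110 mm apart along its y; a small washer lies beside them
- nest (a point): middle of the underside of the aluminium fixture plate, on the table, under the bracket: a round cream boss 60 mm wide, with a flat top and an upright bore in its middle. It was clamped by eye: the bore's axis stands off this point by up to 3 mm along the plate's x and also along its y, and the top face lies 44 to 68 mm above this point, differently each time
- fixture: the aluminium plate, 150 x 130 x 14 mm, with the bracket it carries, fixed to the table; same origin as nest, x and y along its sides. The bore is 25.5 mm wide and 23 mm deep. The spigot's first 8 mm enter freely; then it is tight: sprung lands squeeze it (under 10 N) and the friction collar must be driven, a push of about 10 to 20 N, until the shoulder meets the top face after 20 mm
- seat (a joint): red friction collar in the bore, driven down by the sleeve's foot and staying where it is driven: 0 at the start, when its top lies 8 mm below the bracket's face, and about 0.012 m when the shoulder is flush on the face; it resists with about 10 N
- gel_mid (a point): blue gel bottle, 60 mm wide, 170 mm tall, standing beyond the work; this point half-way up. A bystander
- probe_mid (a point): cream ultrasound probe lying on the table beyond the work, 130 mm long, 28 mm thick; this point at mid-length and half its thickness. A bystander
Things that resemble listed ones, but are neither listed nor needed, are in the scene too. What is meant by the part that bears sleeve_center is not red, and is the smaller of those in its own colour.

How it is judged:
On the way:
1. the bronze sleeve stands upright in the bore and has begun to drive the red collar down (value of joint seat above 0.0008 m and horizontal distance between sleeve_center and nest below 0.008 m and angle between sleeve_center's own z axis and vertical below 0.12 rad), for 0.1 s.
At the end, for the whole second after the job is handed in: the bronze sleeve is in the bore, upright within 0.05 rad, its shoulder within 1.5 mm of the bracket's face (collar beyond 10.5 mm), released and at rest; the worn sleeve, bottle and probe lie within 20 mm of where they were (value of joint seat above 0.0105 m and horizontal distance between sleeve_center and nest below 0.008 m and angle between sleeve_center's own z axis and vertical below 0.05 rad and linear speed of sleeve below 0.01 m/s and distance of each of worn_center, gel_mid, probe_mid from where it was at the start of the episode below 0.02 m); the robot touches nothing.
It fails at once if the sleeve is forced against the bracket: over 50 N in all, the lands' squeeze included (contact force between sleeve and fixture above 50 N).
It fails at once if the fingers bear on the bracket or fixture with over 50 N (contact force between the fingers and fixture above 50 N).
It fails at once if the worn sleeve is moved (distance of worn_center from where it was at the start of the episode above 0.03 m).
It fails at once if the gel bottle or the probe is moved (distance of any of gel_mid, probe_mid from where it was at the start of the episode above 0.03 m).
It also fails if it takes over 64 s, if anything falls off the work surface, if the arm or the gripper's body presses on something with over 40 N, if the wrist force passes 120 N, or if a joint passes its speed limit or range.

ROBOT

A 7-joint arm with a two-finger parallel gripper is mounted at the origin on the work surface. World frame = base frame: x ahead of the robot, y to its left, z up, the work surface at z = 0. Lengths are in m, angles in rad, forces in N, time in s.
With the tool pointing down it reaches from about 0.35 to 0.9 m from the base axis. Payload 8.1 kg.
Tool frame: the origin (TCP) lies at the very end of the fingers, on their centre line; the grasp point (between the pads) lies 19 mm behind it; y points along the fingers, x is the direction in which the jaws open and shut, and the axes are right-handed (so a half turn about y gives the same grasp; the last joint's range is limited). The gripper opens to 92 mm and grips with 3 to 60 N. Pads are 19 mm wide; open, the fingers measure 130 mm over their backs; the gripper's body (75 mm by 190 mm) begins 47 mm behind the grasp point.
Start: joints at [-0.103, 0.434, 0.025, 1.573, -0.012, 1.134, -0.075], TCP at [0.625, -0, 0.204] pointing down, gripper open.
Joint ranges: [-2.62, 2.62], [-0.44, 2.09], [-1.27, 1.32], [0.08, 2.57], [-1.32, 4.46], [0.12, 2], [-2.74, 2.74]. Speed limits (rad/s): [2.22, 2.22, 3.01, 3.01, 3.14, 3.14, 3.14].

INTERFACE

Orientations are given as a rotation vector (axis times angle).
In Python, from cell import arm, imaging gives the robot as it stands. The module is installed in compiled form; this text tells all that it offers.
- The arm moves only by the tool send_rows, never from a script. Its argument "steps" is a list of rows, each a list of 5 numbers: the opening, from 0 (shut) to 1 (fully open), then the shift along the tool's x, y, z in cm, then the turn about the tool's y in rad. In form: [[jaw, x, y, z, roll], ...]. A call has 1 to 20 rows; each row is the pose to reach, as a shift and turn from the pose commanded when the call began, along the tool's axes at that moment; what a row does not reach only later rows make up. A row lasts 1/8 s, in which the tool goes at most 62.5 mm and 10.7 degrees, less where a joint would pass 70% of its speed; a pose out of reach is approached as far as the arm can. A call with a gripper value outside its range is refused whole. The fingers move at their own pace and stop on an object; "squeeze" is the grip in N (left out, the last holds). Time passes only in rows, so rows that repeat a pose let the fingers close. It gives the time, the measured TCP pose, the force and the opening at its end, in the units of the state.
- arm.observe(): the state, without advancing time (a new reading comes with each control period).
- imaging.get_image(name): name is "scene" or "side" or "wrist"; returns the picture (480x640x3 uint8, blue, green, red); there is no depth.
- imaging.camera_params(name): a dict with "camera_matrix" (3x3 intrinsics, pixels), "position" and "orientation" of the camera in the world; the wrist camera has in their place "mount" (4x4, takes a point from camera to tool coordinates, whose origin is the TCP and whose axes are the tool frame's). Camera axes: x right, y down, z forward; pixel columns grow to the right and rows downward; lengths in m; the calibration is good to about 2 mm. A picture is of the moment at which its call begins: read the wrist's pose just before it. camera_params takes no time and is no camera call.
- arm.sign_off(): hands the job in, once; it reports no verdict.
The state is a dict: "clock": time; "joints": joint angles; "dq": joint speeds; "joint_efforts": joint torques, N m; "position": TCP position; "ee_rot": TCP orientation; "force": force on the tool from outside, world axes, zero at the start; "ft_torque": the same for the moment, N m; "width": opening from 0.0 (shut) to 1.0 (fully open).
Only numpy, scipy, OpenCV 4.12 (cv2) and the standard library are available. Lean on these libraries where they do the work, as an engineer would, in place of code of your own. Each camera call takes 0.05 s, during which the arm holds its last target.

## Working session

There is one attempt and no reset: what is moved stays moved. The work goes in short steps, Python scripts to look and compute and a tool call to move; the robot and the scene stay as the last step left them, time stands still between calls to the robot, and variables do not carry over. Pictures are saved under pics/ and viewed, and the job is handed in when it is done.

Besides the shell and the picture viewer there is one more tool, called after "Emit:" as name(argument=value, ...) on one line, values as JSON. send_rows: Moves the arm, as the interface text tells. Its arguments: {"type":"object","properties":{"steps":{"type":"array","items":{"type":"array","items":{"type":"number"}}},"squeeze":{"type":"number"}},"required":["steps"]}

```bash
mkdir -p pics; python3 - <<'E'
from cell import arm, imaging
import cv2
s=arm.observe();print(s)
for n in ["scene","side","wrist"]:
    im=imaging.get_image(n);cv2.imwrite(f"pics/{n}0.png",im);print(n,imaging.camera_params(n))
E
```

```text
{'clock': 0.0, 'joints': array([-0.10263693,  0.43521601,  0.02500042,  1.57410587, -0.01160933,
        1.13397932, -0.07511531]), 'dq': array([-7.42940528e-05, -8.58004642e-04, -2.82943923e-05, -5.31905366e-04,
        5.37436028e-04, -1.54708515e-04,  2.97679496e-04]), 'joint_efforts': array([ 3.89017032e-04, -6.67853522e+01,  9.84863900e-01, -3.14464223e+01,
       -6.05165795e-02,  4.27553023e-02,  1.12382318e-04]), 'position': array([ 6.24455089e-01, -5.04575189e-05,  2.03346248e-01]), 'ee_rot': array([-1.57094106e+00,  1.28310231e-03,  1.16194194e-03]), 'force': array([-0.54720213, -1.25768024,  0.05709272]), 'ft_torque': array([-0.05689762, -0.03982948, -0.03217973]), 'width': 1.0008897363265241}
scene {'camera_matrix': array([[607.03246201,   0.        , 315.17467748],
       [  0.        , 607.03246201, 246.10338991],
       [  0.        ,   0.        ,   1.        ]]), 'position': array([ 1.08390568, -0.55606532,  0.57967557]), 'orientation': array([-2.02244923, -0.72330403,  0.43830634])}
side {'camera_matrix': array([[462.321973  ,   0.        , 327.42571462],
       [  0.        , 462.321973  , 236.03005155],
       [  0.        ,   0.        ,   1.        ]]), 'position': array([0.21953514, 0.50399302, 0.48213516]), 'orientation': array([-0.75694404,  2.41291004, -1.27935609])}
wrist {'camera_matrix': array([[374.61209673,   0.        , 320.26447531],
       [  0.        , 374.61209673, 239.58231017],
       [  0.        ,   0.        ,   1.        ]]), 'mount': array([[ 9.99999237e-01, -3.49199174e-04,  1.18468639e-03,
        -2.21821371e-03],
       [-1.23506283e-03, -2.77714303e-01,  9.60662917e-01,
        -1.81369522e-01],
       [-6.45834228e-06, -9.60663648e-01, -2.77714523e-01,
         7.43710135e-02],
       [ 0.00000000e+00,  0.00000000e+00,  0.00000000e+00,
         1.00000000e+00]])}
```

View pics/scene0.png

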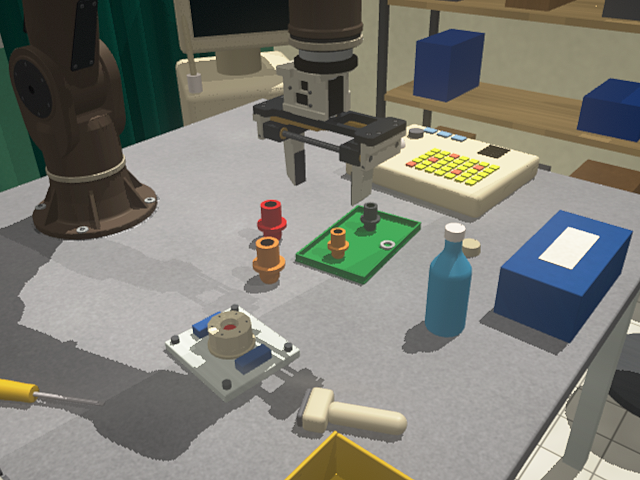

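View pics/side0.png

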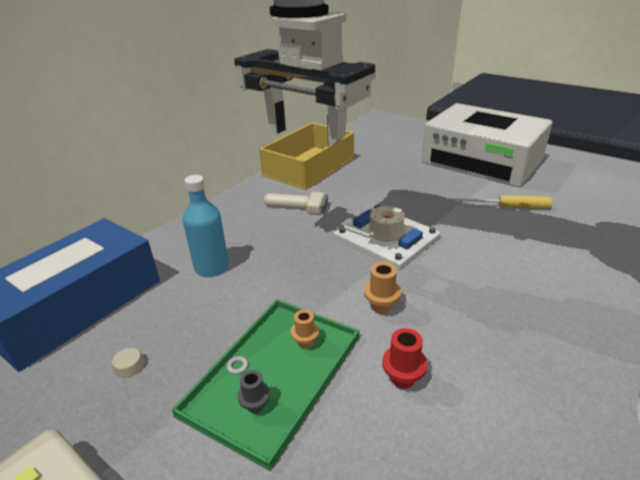

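View pics/wrist0.png

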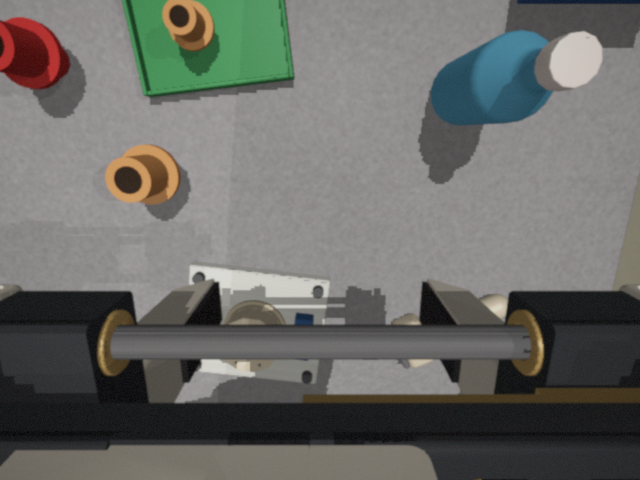

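Scene: bronze sleeve in the tray at about (338,242), worn grey at (371,215), bracket bore at (231,327), bottle at (447,285), probe at (352,413); red and larger-orange decoys stand outside the tray. In the side view, sleeve at (305,328), bracket at (387,220).

```bash
cat > h.py <<'E'
import numpy as np,cv2
from scipy.spatial.transform import Rotation as R
from cell import arm,imaging
def cam(n,s=None):
    p=imaging.camera_params(n);K=p["camera_matrix"]
    if n!="wrist": return K,R.from_rotvec(p["orientation"]).as_matrix(),np.array(p["position"])
    T=np.eye(4);T[:3,:3]=R.from_rotvec(s["ee_rot"]).as_matrix();T[:3,3]=s["position"]
    M=T@p["mount"];return K,M[:3,:3],M[:3,3]
def ray(c,uv):
    K,r,t=c;d=r@np.linalg.inv(K)@np.array([uv[0],uv[1],1.]);return t,d/np.linalg.norm(d)
def onz(c,uv,z):
    t,d=ray(c,uv);return t+d*(z-t[2])/d[2]
def tri(c1,u1,c2,u2):
    a,d=ray(c1,u1);b,e=ray(c2,u2)
    s=np.linalg.lstsq(np.c_[d,-e],b-a,rcond=None)[0]
    p,q=a+d*s[0],b+e*s[1];return (p+q)/2,np.linalg.norm(p-q)
def proj(c,P):
    K,r,t=c;q=K@(r.T@(np.asarray(P)-t));return q[:2]/q[2]
E
python3 - <<'E'
from h import *
A=cv2.imread("pics/scene0.png");B=cv2.imread("pics/side0.png");W=cv2.imread("pics/wrist0.png")
def crop(I,x,y,w,h,f):return cv2.resize(I[y:y+h,x:x+w],None,fx=f,fy=f,interpolation=cv2.INTER_CUBIC)
o=np.vstack([np.hstack([crop(A,155,295,150,110,2.6),crop(B,330,190,150,110,2.6)]),np.hstack([crop(A,290,195,150,90,2.6),crop(B,220,280,150,90,2.6)])])
print(o.shape);cv2.imwrite("pics/z0.png",o)
for n,I in (("scene",A),("side",B),("wrist",W)):
    hsv=cv2.cvtColor(I,cv2.COLOR_BGR2HSV)
    m=cv2.inRange(hsv,(8,120,90),(18,255,255))
    k,l,st,ce=cv2.connectedComponentsWithStats(m)
    print(n,[(st[i].tolist(),ce[i].round(1).tolist()) for i in range(1,k) if st[i][4]>60])
E
```

```text
(520, 780, 3)
scene [([436, 126, 35, 12, 88], [452.2, 130.9]), ([571, 160, 69, 32, 860], [616.0, 176.0]), ([328, 228, 21, 30, 416], [337.5, 243.0]), ([253, 236, 32, 47, 894], [268.2, 259.0])]
side [([365, 263, 36, 50, 1180], [382.4, 288.5]), ([291, 311, 28, 37, 662], [304.4, 329.7])]
wrist [([163, 0, 51, 51, 1421], [189.4, 23.7]), ([106, 145, 74, 59, 2650], [146.2, 173.7])]
```

View pics/z0.png

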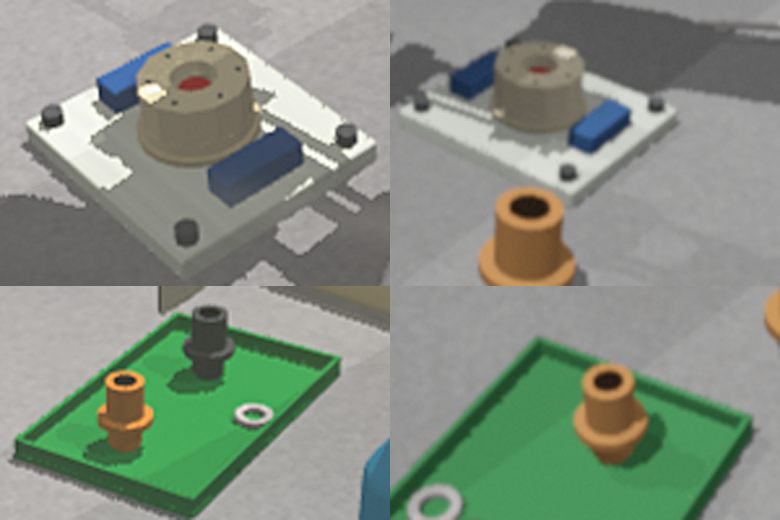

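```bash
python3 - <<'E'
from h import *
c=cam("scene");d=cam("side");w=cam("wrist",arm.observe())
print("sleeve top",tri(c,(338.1,231.7),d,(303.8,316.5)))
print("bore",tri(c,(230,323.8),d,(387.7,215)))
print("bigger",tri(c,(267,243),d,(384,270)))
print("grey", onz(c,(370.5,206),.055)); print("bottle",onz(c,(455,232),.165),onz(d,(195,182),.168)); print('probe',onz(c,(352,413),.014),onz(d,(297,203),.014))
print("red",onz(c,(271,205),.07))
for p in [(.62,0,0.004),tri(c,(338.1,231.7),d,(303.8,316.5))[0]]: print(proj(w,p),proj(c,p),proj(d,p))
# fixture plate corners guess z .014
for u in [(155+28/2.6,295+125/2.6),(155+208/2.6,295+22/2.6),(155+376/2.6,295+140/2.6),(155+185/2.6,295+258/2.6)]: print(onz(c,u,.014))
print("tray corners",[onz(c,(290+x/2.6,195+(y-286)/2.6),.02) for x,y in ((15,438),(178,314),(340,358),(196,500))])
E
```

```text
sleeve top (array([0.51546914, 0.16049628, 0.05297321]), np.float64(0.0007656713908815491))
bore (array([ 0.55267818, -0.13078738,  0.05076622]), np.float64(0.0018577838857553005))
bigger (array([0.46616338, 0.03537582, 0.07138952]), np.float64(0.0011967994206968271))
grey [0.50623008 0.2700913  0.055     ]
bottle [0.76214515 0.1045442  0.165     ] [0.74983437 0.11612474 0.168     ]
probe [ 0.76482107 -0.12754649  0.014     ] [ 0.75826745 -0.12557509  0.014     ]
red [0.37667271 0.13926669 0.07      ]
[317.71535839 206.2505254 ] [326.49881355 322.82602595] [314.41223483 259.85626138]
[184.15219211  17.37335838] [337.8795795  231.70790397] [303.51163959 316.51232589]
[ 0.47667928 -0.18882497  0.014     ]
[ 0.48558629 -0.06111336  0.014     ]
[ 0.63530614 -0.07832577  0.014     ]
[ 0.61947347 -0.20346185  0.014     ]
tray corners [array([0.46895747, 0.10071393, 0.02      ]), array([0.4482   , 0.3114799, 0.02     ]), array([0.58202209, 0.32748815, 0.02      ]), array([0.6077542 , 0.11578621, 0.02      ])]
```

Emit:
send_rows(steps=[[1,-4,0,-5,0],[1,-7.2,0,-10,0],[1,-7.2,0,-13,0],[1,-7.2,0,-13,0],[1,-7.2,0,-13,0]])

```text
clock: 0.78
position: [0.5531, -0.1291, 0.2039]
ee_rot: [-1.57, -0.0, 0.001]
force: [-0.6, 0.1, -1.6]
width: 0.997
```

```bash
python3 - <<'E'
from h import *
s=arm.observe();print(s["position"],s["ee_rot"],s["force"])
I=imaging.get_image("wrist");cv2.imwrite("pics/w1.png",I)
c=cam("wrist",s);print(proj(c,(.5527,-.1308,.0508)))
E
```

```text
[ 0.55310207 -0.12910802  0.20393877] [-1.57010992e+00 -1.98798989e-04  5.65543250e-04] [-0.59361419  0.13550727 -1.64530184]
[321.83774741 218.01021026]
```

View pics/w1.png

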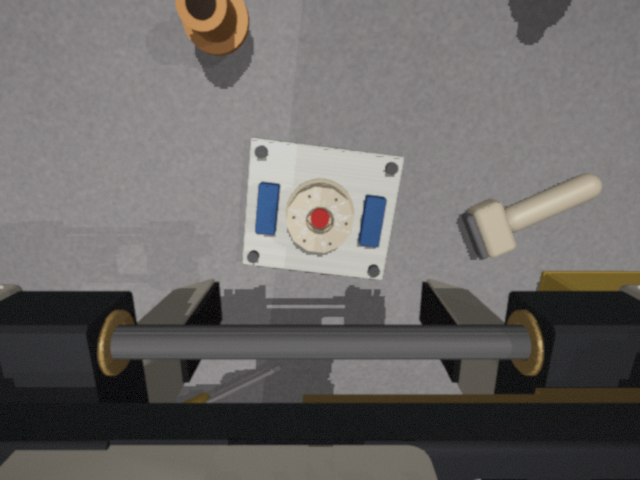

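The wrist view shows the bore with the red collar at (320,218), matching the prediction (322,218). Next I measure it precisely.

```bash
python3 - <<'E'
from h import *
I=cv2.imread("pics/w1.png")
cv2.imwrite("pics/w1z.png",cv2.resize(I[165:270,260:385],None,fx=5,fy=5,interpolation=cv2.INTER_CUBIC))
s=arm.observe();c=cam("wrist",s)
h=cv2.cvtColor(I,cv2.COLOR_BGR2HSV)
m=cv2.inRange(h,(0,120,60),(8,255,255))|cv2.inRange(h,(172,120,60),(180,255,255));m[:,:280]=0;m[:,360:]=0;m[:180]=0;m[260:]=0
ct=max(cv2.findContours(m,0,1)[0],key=cv2.contourArea);e=cv2.fitEllipse(ct);print("red",e)
for z in (.044,.05,.056):print(z,onz(c,e[0],z-.008))
for n in("scene","side"):
    cc=cam(n);P=cv2.imread(f"pics/{n}0.png")
    print(n,proj(cc,onz(c,e[0],.043)))
E
```

```text
red ((319.4382019042969, 217.9989013671875), (17.748140335083008, 19.16718292236328), 9.7545166015625)
0.044 [ 0.55059959 -0.13360474  0.036     ]
0.05 [ 0.55060548 -0.13224353  0.042     ]
0.056 [ 0.55061137 -0.13088232  0.048     ]
scene [228.22733424 327.8679841 ]
side [388.33061788 218.87127123]
```

View pics/w1z.png

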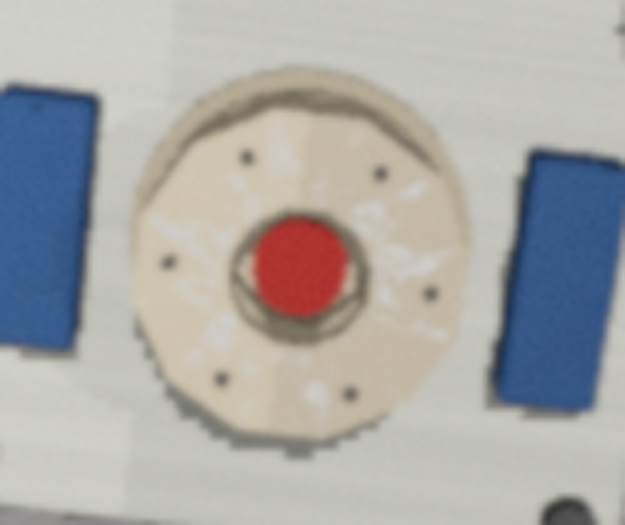

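```bash
python3 - <<'E'
from h import *
w=cam("wrist",arm.observe());c=cam("scene");d=cam("side")
u=(319.8,220.2)
print(tri(w,u,c,(230,323.8)),tri(w,u,d,(387.7,215)))
for z in (.048,.05,.052,.056):print(z,onz(w,u,z),proj(c,onz(w,u,z)),proj(d,onz(w,u,z)))
E
```

```text
(array([ 0.55208142, -0.13120323,  0.05059226]), np.float64(0.0031947652192372933)) (array([ 0.55151623, -0.13189738,  0.05097079]), np.float64(0.0013496479902376807))
0.048 [ 0.55094742 -0.13296243  0.048     ] [227.54491743 325.49132913] [388.5646005  216.21595729]
0.05 [ 0.55094739 -0.13249636  0.05      ] [227.65007216 324.19847247] [388.49379384 215.37544344]
0.052 [ 0.55094736 -0.1320303   0.052     ] [227.75541002 322.90336424] [388.42274398 214.5320427 ]
0.056 [ 0.5509473  -0.13109816  0.056     ] [227.96663707 320.30636949] [388.27990964 212.83652083]
```

Emit:
send_rows(steps=[[1,-1,0,6,0],[1,-2,0,12,0],[1,-3,0,18,0],[1,-3.6,0,24,0],[1,-3.6,0,29,0],[1,-3.6,0,29,0],[1,-3.6,0,29,0]])

```text
clock: 1.7
position: [0.5167, 0.1605, 0.2039]
ee_rot: [-1.571, -0.001, 0.002]
force: [-0.1, -0.2, -0.4]
width: 1.003
```

```bash
python3 - <<'E'
from h import *
s=arm.observe();print(s["position"],s["ee_rot"],s["force"])
I=imaging.get_image("wrist");cv2.imwrite("pics/w2.png",I)
c=cam("wrist",s);u0=proj(c,(.5155,.1605,.055));print(u0,proj(c,(.5155,.1605,.004)))
E
```

```text
[0.5166873  0.16049342 0.20388728] [-1.57125487e+00 -1.02684441e-03  1.70612347e-03] [-0.12706725 -0.21843035 -0.41834671]
[321.02627503 217.02463265] [320.89020081 206.14508945]
```

View pics/w2.png

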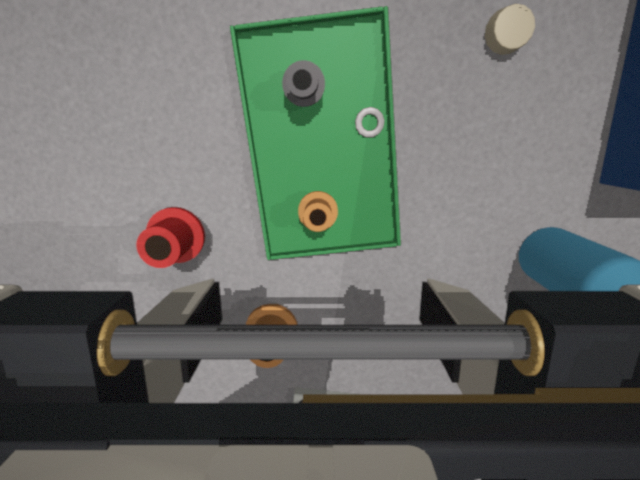

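Hole at (317,217), about 3 mm left of the prediction in x; y agrees. I'll descend and grip with fingertips just above the flange (top at z≈0.029).

Emit:
send_rows(steps=[[1,-0.3,5,0,0],[1,-0.3,10,0,0],[1,-0.3,14,0,0],[1,-0.3,16,0,0],[1,-0.3,17.1,0,0],[1,-0.3,17.1,0,0],[1,-0.3,17.1,0,0]])

```text
clock: 2.62
position: [0.5148, 0.1599, 0.0341]
ee_rot: [-1.57, -0.001, -0.002]
force: [0.4, 0.3, -0.1]
width: 0.999
```

```bash
python3 - <<'E'
from h import *
s=arm.observe();print(s["position"],s["ee_rot"],s["force"])
A=imaging.get_image("scene");B=imaging.get_image("side")
f=lambda I,x,y:cv2.resize(I[y:y+130,x:x+130],None,fx=3,fy=3,interpolation=cv2.INTER_CUBIC)
cv2.imwrite("pics/g1.png",np.hstack([f(A,270,165),f(B,240,250)]))
E
```

```text
[0.51479172 0.15994915 0.03406431] [-1.57035759e+00 -6.93941370e-04 -1.60735369e-03] [ 0.42620869  0.25964368 -0.12755868]
```

View pics/g1.png

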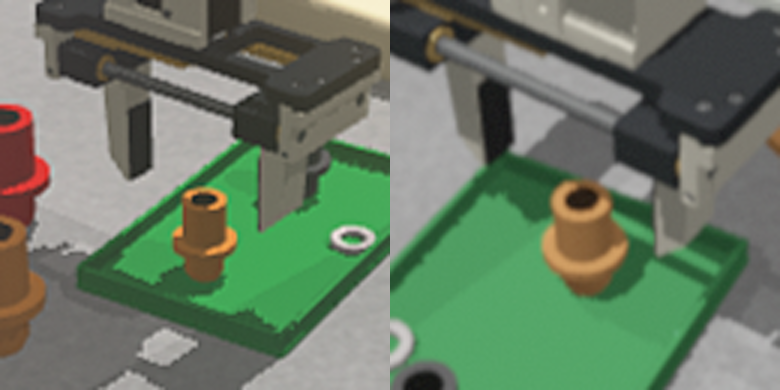

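```bash
python3 - <<'E'
from h import *
s=arm.observe();P=s["position"]
for n,o in(("scene",(270,165)),("side",(240,250))):
    c=cam(n)
    for q in (P,P+[.046,0,0],P-[.046,0,0],[.514,.1605,.055]): print(n,((proj(c,q)-o)*3).round(0))
E
```

```text
scene [202. 228.]
scene [266. 253.]
scene [142. 204.]
scene [202. 196.]
side [194. 231.]
side [117. 191.]
side [278. 273.]
side [193. 197.]
```

```bash
python3 - <<'E'
from h import *
s=arm.observe();P=s["position"]
out=[]
for n,o in(("scene",(290,185)),("side",(250,270))):
    c=cam(n);I=imaging.get_image(n)
    J=cv2.resize(I[o[1]:o[1]+95,o[0]:o[0]+95],None,fx=4.2,fy=4.2,interpolation=cv2.INTER_NEAREST)
    for q in (P,P+[.046,0.0095,0],P-[.046,0.0095,0],P+[.046,-0.0095,0],P-[.046,-0.0095,0]):
        u=((proj(c,q)-o)*4.2).astype(int);cv2.circle(J,tuple(u.tolist()),3,(255,0,255),-1)
    out.append(J)
cv2.imwrite("pics/g2.png",np.hstack(out))
E
```

```text
(no output)
```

View pics/g2.png

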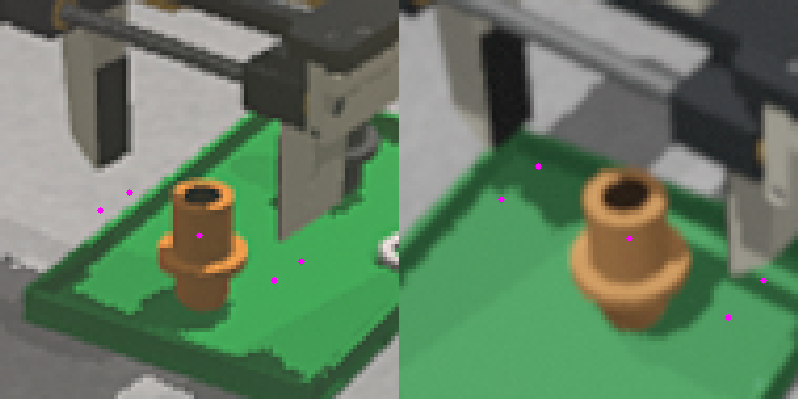

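Emit:
send_rows(steps=[[0.45,0,0,0,0],[0.45,0,0,0,0],[0.45,0,0,0,0],[0.45,0,0,0,0]], squeeze=20)

```text
clock: 3.32
position: [0.514, 0.16, 0.0331]
ee_rot: [-1.571, 0.0, -0.0]
force: [0.3, 0.6, 1.0]
width: 0.617
```

```bash
cat >> h.py <<'E'
def view(name,os,w=95,f=4.2,pts=None):
    s=arm.observe();P=s["position"];print(P.round(4),s["ee_rot"].round(4),s["force"].round(2),s["width"],s["clock"])
    h=s["width"]*.046;out=[]
    if pts is None: pts=[P]+[P+[a*h,b*.0095,0] for a in(1,-1) for b in (1,-1)]
    for n,o in zip(("scene","side"),os):
        c=cam(n);I=imaging.get_image(n);cv2.imwrite("pics/last_%s.png"%n,I)
        J=cv2.resize(I[o[1]:o[1]+w,o[0]:o[0]+w],None,fx=f,fy=f,interpolation=cv2.INTER_NEAREST)
        for q in pts:
            u=((proj(c,q)-o)*f).astype(int);cv2.circle(J,tuple(u.tolist()),2,(255,0,255),-1)
        out.append(J)
    cv2.imwrite("pics/%s.png"%name,np.hstack(out))
E
python3 -c "
from h import *
view('g3',((290,185),(250,270)))"
```

```text
[0.514  0.16   0.0331] [-1.5708  0.     -0.    ] [0.26 0.57 1.01] 0.6165306510250511 3.325
```

View pics/g3.png

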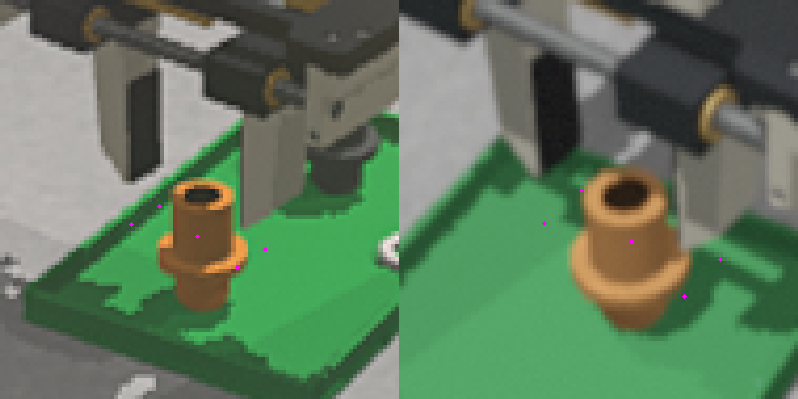

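```bash
python3 - <<'E'
from h import *
c=cam("scene");P=np.array([.62446,0,.20335])
for a in(1,-1):
  for b in (1,-1): print(a,b,proj(c,P+[a*.046,b*.0095,0]),proj(c,P+[a*.046,b*.0095,0.013]))
A=cv2.imread("pics/scene0.png");cv2.imwrite("pics/z1.png",cv2.resize(A[70:220,240:420],None,fx=4,fy=4))
E
```

```text
1 1 [358.94776406 213.79204846] [359.08690234 204.92790673]
1 -1 [350.10876074 219.34629945] [350.17297867 210.38993872]
-1 1 [305.66329944 194.64492343] [305.36436031 186.17227071]
-1 -1 [296.58578454 199.57230109] [296.20813758 191.01388935]
```

View pics/z1.png

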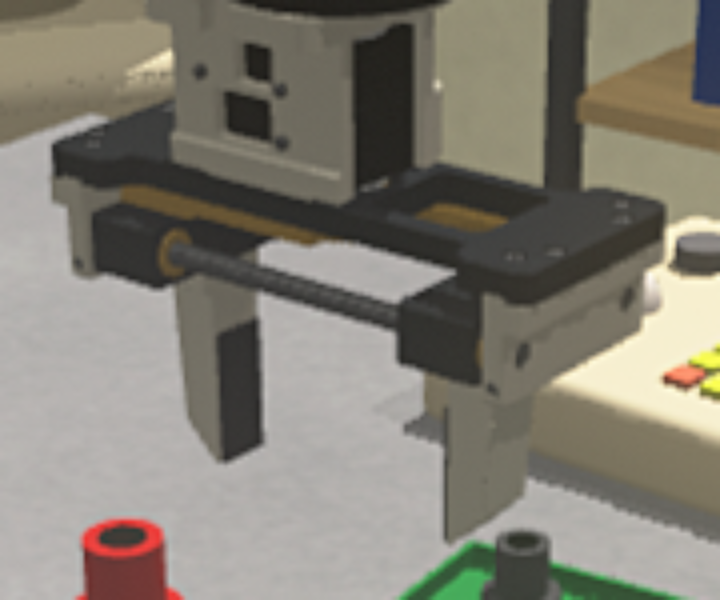

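Emit:
send_rows(steps=[[0.34,0,0,0,0],[0.34,0,0,0,0],[0.34,0,0,0,0],[0.34,0,0,0,0],[0.34,0,0,0,0]])

```text
clock: 4.05
position: [0.514, 0.1599, 0.0331]
ee_rot: [-1.571, 0.0, -0.0]
force: [-0.6, -0.5, 0.7]
width: 0.34
```

The visible fingertips sit about 19 mm above the reported TCP, in both cameras and at the start pose too. I'll settle it by touch: jaws near the barrel, then lower gently toward the flange.

Emit:
send_rows(steps=[[0.34,0,0.2,0,0],[0.34,0,0.4,0,0],[0.34,0,0.5,0,0],[0.34,0,0.5,0,0]])

```text
clock: 4.55
position: [0.514, 0.16, 0.028]
ee_rot: [-1.571, 0.0, 0.0]
force: [0.1, -0.0, 0.8]
width: 0.343
```

```bash
python3 -c "
from h import *
view('g4',((290,185),(250,270)))"
```

```text
[0.514 0.16  0.028] [-1.5708e+00  2.0000e-04  0.0000e+00] [ 0.12 -0.03  0.8 ] 0.34302567182235005 4.55
```

View pics/g4.png

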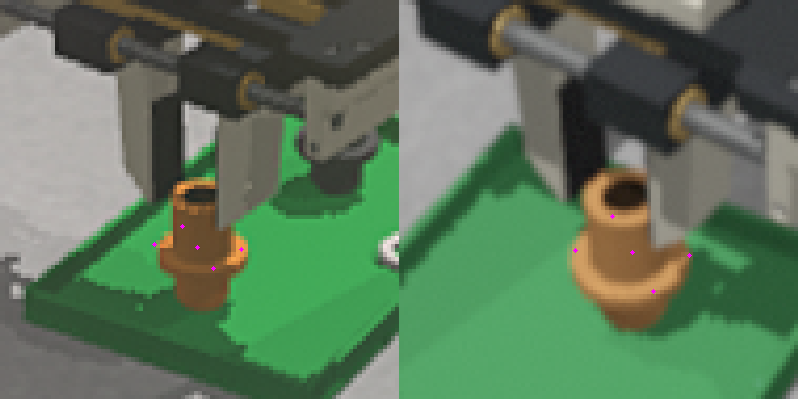

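No contact at 0.028; the pictures show tips still well above the flange. Continue down in small steps.

Emit:
send_rows(steps=[[0.34,0,0.1,0,0],[0.34,0,0.2,0,0],[0.34,0,0.3,0,0],[0.34,0,0.3,0,0]])

```text
clock: 5.15
position: [0.514, 0.16, 0.025]
ee_rot: [-1.571, 0.0, 0.0]
force: [0.1, -0.3, 0.0]
width: 0.342
```

```bash
python3 -c "
from h import *
view('g5',((290,185),(250,270)))"
```

```text
[0.514 0.16  0.025] [-1.5709e+00  2.0000e-04  0.0000e+00] [ 0.1  -0.26  0.02] 0.34240808442762616 5.15
```

View pics/g5.png

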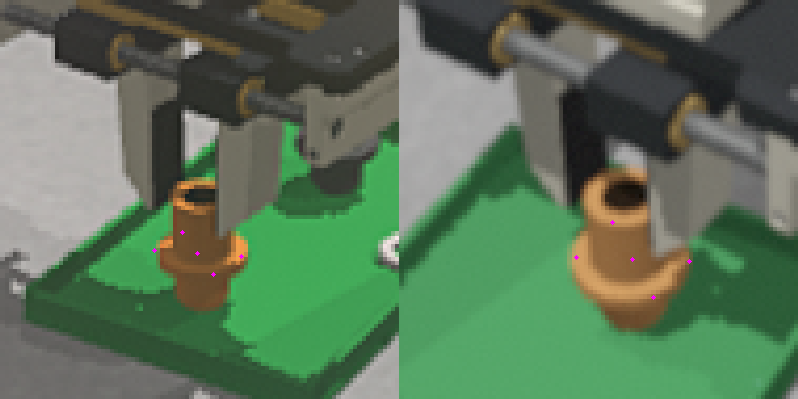

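Emit:
send_rows(steps=[[0.34,0,0.3,0,0],[0.34,0,0.6,0,0],[0.34,0,0.9,0,0],[0.34,0,1.1,0,0],[0.34,0,1.1,0,0]])

```text
clock: 5.88
position: [0.5139, 0.1599, 0.0139]
ee_rot: [-1.571, 0.0, 0.0]
force: [-0.0, -0.3, 0.7]
width: 0.335
```

```bash
python3 -c "
from h import *
view('g6',((290,185),(250,270)))"
```

```text
[0.5139 0.1599 0.0139] [-1.571e+00  2.000e-04  2.000e-04] [-0.02 -0.34  0.7 ] 0.3346450222847641 5.875
```

View pics/g6.png

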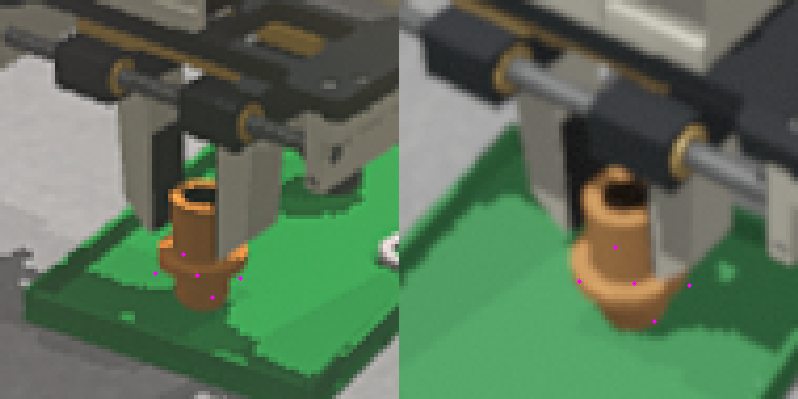

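Emit:
send_rows(steps=[[0.34,0,0.1,0,0],[0.34,0,0.2,0,0],[0.34,0,0.2,0,0],[0.34,0,0.2,0,0]])

```text
clock: 6.48
position: [0.5141, 0.16, 0.0122]
ee_rot: [-1.571, 0.0, -0.0]
force: [0.8, -0.9, 0.1]
width: 0.34
```

Emit:
send_rows(steps=[[0.34,0,0.1,0,0],[0.34,0,0.1,0,0],[0.34,0,0.1,0,0]])

```text
clock: 6.85
position: [0.514, 0.16, 0.0111]
ee_rot: [-1.571, 0.0, -0.0]
force: [-0.4, -0.1, -0.2]
width: 0.339
```

Emit:
send_rows(steps=[[0.34,0,0.1,0,0],[0.34,0,0.1,0,0],[0.34,0,0.1,0,0]])

```text
clock: 7.22
position: [0.5141, 0.16, 0.0101]
ee_rot: [-1.571, 0.0, -0.0]
force: [-0.6, -0.1, 0.5]
width: 0.336
```

Close on the barrel with a firm grip.

Emit:
send_rows(steps=[[0.2,0,0,0,0],[0.15,0,0,0,0],[0.15,0,0,0,0],[0.15,0,0,0,0],[0.15,0,0,0,0],[0.15,0,0,0,0]], squeeze=40)

```text
clock: 7.98
position: [0.5141, 0.16, 0.0102]
ee_rot: [-1.571, -0.0, -0.0]
force: [0.1, 0.4, -0.6]
width: 0.272
```

```bash
python3 -c "
from h import *
view('g7',((290,185),(250,270)))"
```

```text
[0.5141 0.16   0.0102] [-1.5708e+00 -0.0000e+00 -1.0000e-04] [ 0.15  0.38 -0.64] 0.27219196784209027 7.975
```

View pics/g7.png

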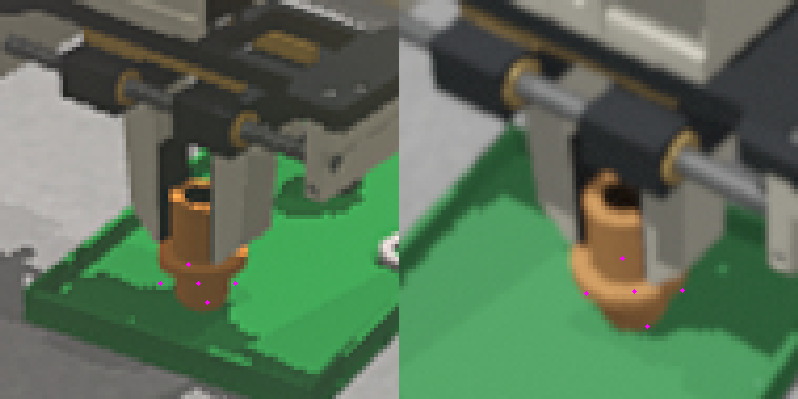

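Emit:
send_rows(steps=[[0.15,0,-2,0,0],[0.15,0,-6,0,0],[0.15,0,-11,0,0],[0.15,0,-12,0,0],[0.15,0,-12,0,0]])

```text
clock: 8.7
position: [0.514, 0.16, 0.1302]
ee_rot: [-1.571, -0.0, -0.001]
force: [0.7, -0.2, -2.4]
width: 0.272
```

```bash
python3 -c "
from h import *
view('g8',((270,120),(230,190)),130,3)"
```

```text
[0.514  0.16   0.1302] [-1.5706e+00 -5.0000e-04 -6.0000e-04] [ 0.67 -0.2  -2.42] 0.27239034690971325 8.7
```

View pics/g8.png

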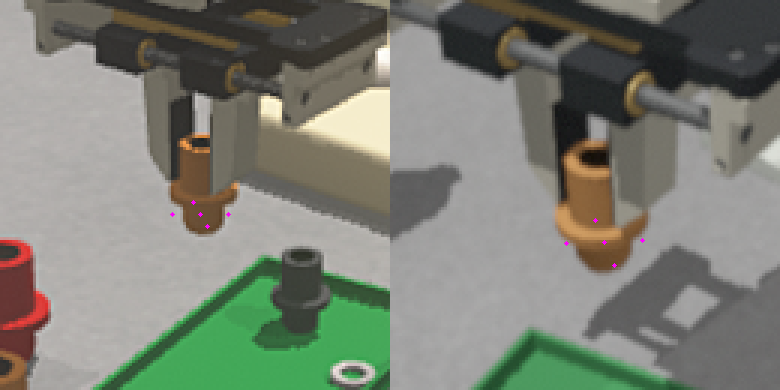

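Held upright. Carry over the bore.

Emit:
send_rows(steps=[[0.15,0.5,0,-5,0],[0.15,1.3,0,-11,0],[0.15,2.2,0,-17,0],[0.15,3.1,0,-23,0],[0.15,3.7,0,-28,0],[0.15,3.7,0,-29.1,0],[0.15,3.7,3,-29.1,0],[0.15,3.7,5.5,-29.1,0],[0.15,3.7,5.5,-29.1,0],[0.15,3.7,5.5,-29.1,0]])

```text
clock: 10.05
position: [0.5511, -0.1304, 0.0753]
ee_rot: [-1.571, -0.0, 0.001]
force: [-0.9, 0.1, -1.5]
width: 0.276
```

```bash
python3 -c "
from h import *
view('p1',((175,250),(325,140)),110,3.6,[])"
```

```text
[ 0.5511 -0.1304  0.0753] [-1.5706e+00 -3.0000e-04  8.0000e-04] [-0.93  0.12 -1.48] 0.27605540909842813 10.05
```

View pics/p1.png

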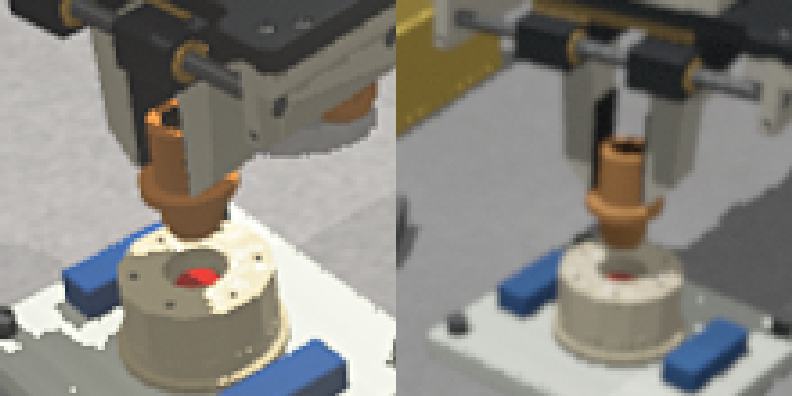

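```bash
python3 - <<'E'
from h import *
A=cv2.imread("pics/last_scene.png");B=cv2.imread("pics/last_side.png")
f=lambda I,x,y:cv2.resize(I[y:y+75,x:x+50],None,fx=8,fy=8,interpolation=cv2.INTER_CUBIC)
cv2.imwrite("pics/p1z.png",np.hstack([f(A,205,270),f(B,365,165)]))
E
```

```text
(no output)
```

View pics/p1z.png

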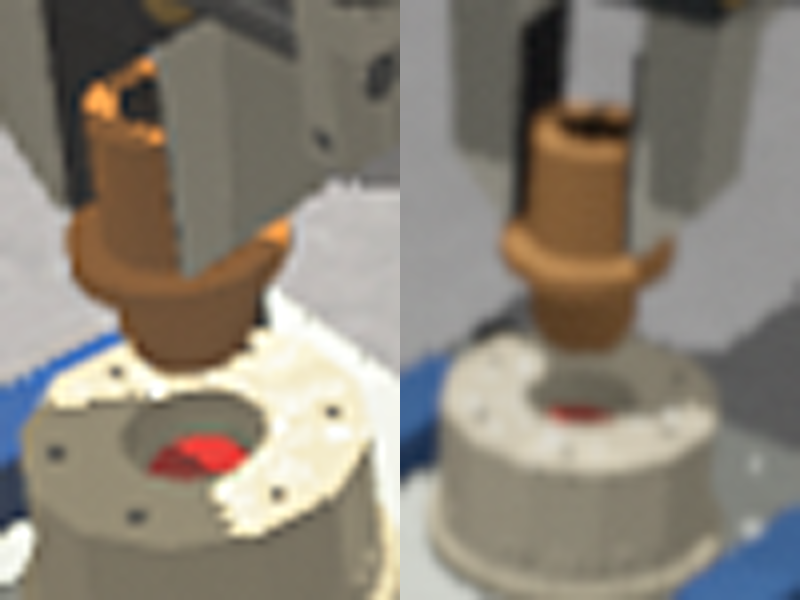

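```bash
python3 - <<'E'
from h import *
c=cam("scene");d=cam("side")
F=tri(c,(227.5,299.7),d,(388.6,195.6));B=tri(c,(229.4,325),d,(387.8,214))
print(F,B)
for z in(.050,.07,.0918,.12):
    print(z,proj(c,(B[0][0],B[0][1],z)),proj(d,(B[0][0],B[0][1],z)), proj(c,(.5511,-.1304,z)),proj(d,(.5511,-.1304,z)))
E
```

```text
(array([ 0.55212596, -0.12931103,  0.09118466]), np.float64(0.0014229247167079626)) (array([ 0.55410376, -0.13339811,  0.05102786]), np.float64(0.002126741453267092))
0.05 [228.72341355 325.40530046] [387.19865095 214.65779305] [228.83096932 323.50153491] [387.84288825 215.85747657]
0.07 [227.30480297 313.95515053] [387.75652646 205.00060451] [227.4198183  312.07725752] [388.41189768 206.17534761]
0.0918 [225.71775826 301.14550426] [388.38205924 194.17222432] [225.84129636 299.29799281] [389.04999181 195.31768978]
0.12 [223.5988894  284.04330135] [389.21955642 179.67460226] [223.73409845 282.2387177 ] [389.90443451 180.77869623]
```

Relative to the bore the sleeve is about 1–2 mm off (−x, +y). Nudge, lower to just above the face and look again.

Emit:
send_rows(steps=[[0.15,0.1,0,-0.2,0],[0.15,0.1,0.8,-0.2,0],[0.15,0.1,1.5,-0.2,0],[0.15,0.1,1.5,-0.2,0],[0.15,0.1,1.5,-0.2,0]], squeeze=50)

```text
clock: 10.78
position: [0.552, -0.133, 0.06]
ee_rot: [-1.571, 0.0, 0.0]
force: [-0.1, 0.3, -1.6]
width: 0.274
```

```bash
cat >> h.py <<'E'
def vz(name):
    view('tmp',((175,250),(325,140)),110,3.6,[])
    A=cv2.imread("pics/last_scene.png");B=cv2.imread("pics/last_side.png")
    f=lambda I,x,y:cv2.resize(I[y:y+75,x:x+50],None,fx=8,fy=8,interpolation=cv2.INTER_CUBIC)
    cv2.imwrite("pics/%s.png"%name,np.hstack([f(A,205,270),f(B,365,165)]))
E
python3 -c "
from h import *
vz('p2')"
```

```text
[ 0.552 -0.133  0.06 ] [-1.5707e+00  2.0000e-04  2.0000e-04] [-0.06  0.31 -1.6 ] 0.2735269340631649 10.775
```

View pics/p2.png

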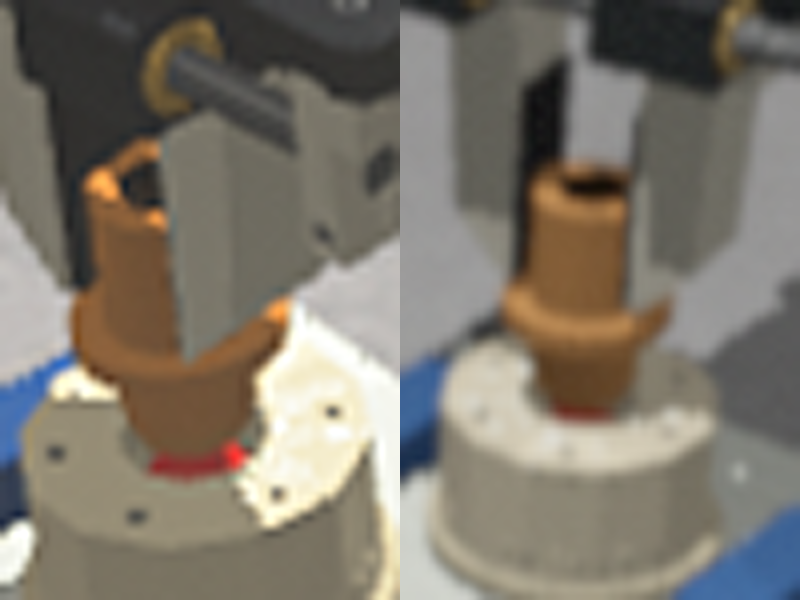

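Foot centred over the bore in both views. Enter gently and watch the force.

Emit:
send_rows(steps=[[0.15,0.05,0.2,0,0],[0.15,0.05,0.4,0,0],[0.15,0.05,0.5,0,0],[0.15,0.05,0.5,0,0]])

```text
clock: 11.38
position: [0.5524, -0.133, 0.055]
ee_rot: [-1.571, 0.0, 0.0]
force: [0.7, 0.1, -1.6]
width: 0.271
```

```bash
python3 -c "
from h import *
vz('p3')"
```

```text
[ 0.5524 -0.133   0.055 ] [-1.5708e+00  2.0000e-04  2.0000e-04] [ 0.74  0.1  -1.62] 0.2714552577087791 11.375
```

View pics/p3.png

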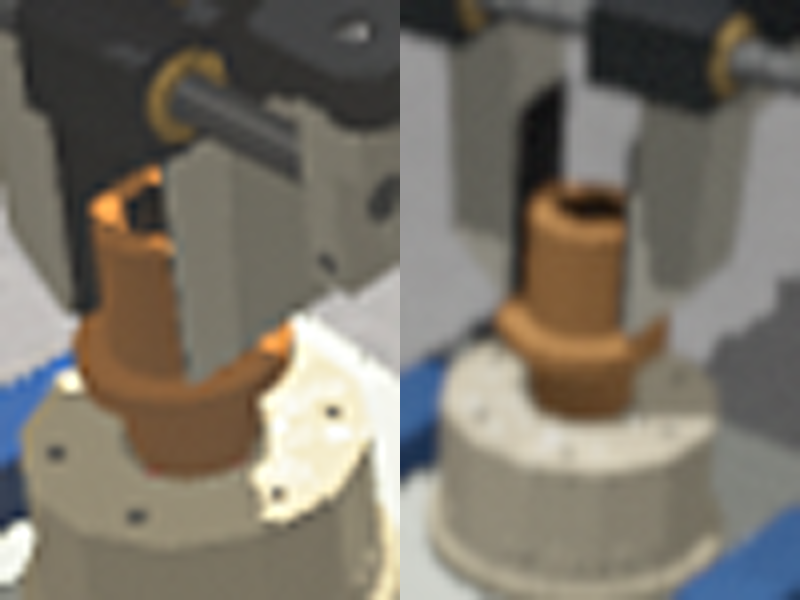

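Emit:
send_rows(steps=[[0.15,0,0.1,0,0],[0.15,0,0.2,0,0],[0.15,0,0.3,0,0],[0.15,0,0.3,0,0]])

```text
clock: 11.98
position: [0.5524, -0.133, 0.052]
ee_rot: [-1.571, 0.0, 0.0]
force: [0.3, 0.7, -0.4]
width: 0.271
```

Emit:
send_rows(steps=[[0.15,0,0.1,0,0],[0.15,0,0.2,0,0],[0.15,0,0.2,0,0]])

```text
clock: 12.35
position: [0.5526, -0.133, 0.0503]
ee_rot: [-1.571, -0.0, -0.0]
force: [-0.4, 0.7, 1.5]
width: 0.272
```

```bash
python3 -c "
from h import *
vz('p4')"
```

```text
[ 0.5526 -0.133   0.0503] [-1.5708e+00 -0.0000e+00 -3.0000e-04] [-0.44  0.73  1.48] 0.27215215746950766 12.35
```

View pics/p4.png

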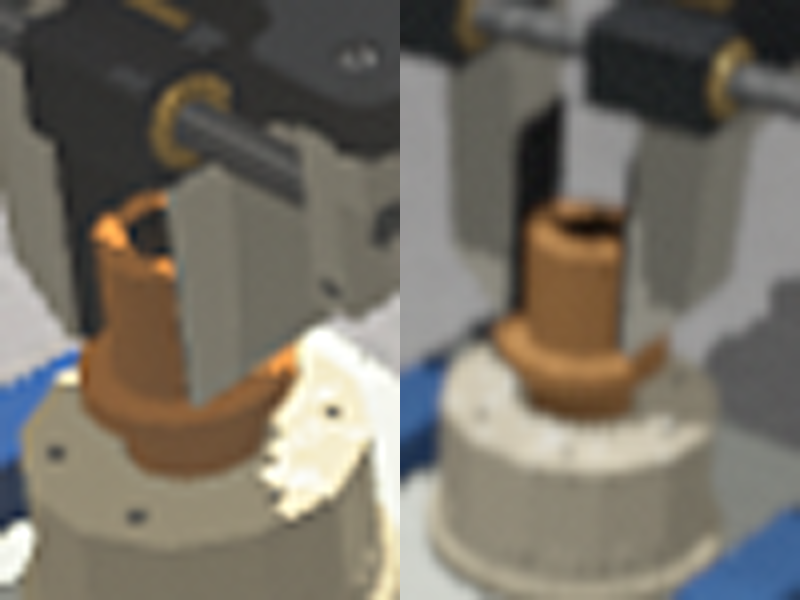

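In the bore, light force. Continue in 2 mm steps.

Emit:
send_rows(steps=[[0.15,0,0.1,0,0],[0.15,0,0.2,0,0],[0.15,0,0.2,0,0]])

```text
clock: 12.82
position: [0.5527, -0.1331, 0.0487]
ee_rot: [-1.571, -0.0, -0.001]
force: [-1.4, -0.1, 6.4]
width: 0.271
```

Emit:
send_rows(steps=[[0.15,0,0.1,0,0],[0.15,0,0.15,0,0],[0.15,0,0.15,0,0]])

```text
clock: 13.2
position: [0.5527, -0.1331, 0.0472]
ee_rot: [-1.571, -0.0, -0.001]
force: [-2.2, 1.3, 8.6]
width: 0.273
```

Emit:
send_rows(steps=[[0.15,0,0.1,0,0],[0.15,0,0.2,0,0],[0.15,0,0.2,0,0]])

```text
clock: 13.58
position: [0.5527, -0.1331, 0.0454]
ee_rot: [-1.571, -0.0, -0.001]
force: [-2.9, 0.8, 8.3]
width: 0.269
```

```bash
python3 -c "
from h import *
vz('p5')"
```

```text
[ 0.5527 -0.1331  0.0454] [-1.5709e+00 -4.0000e-04 -7.0000e-04] [-2.95  0.8   8.27] 0.2689484167008579 13.575
```

View pics/p5.png

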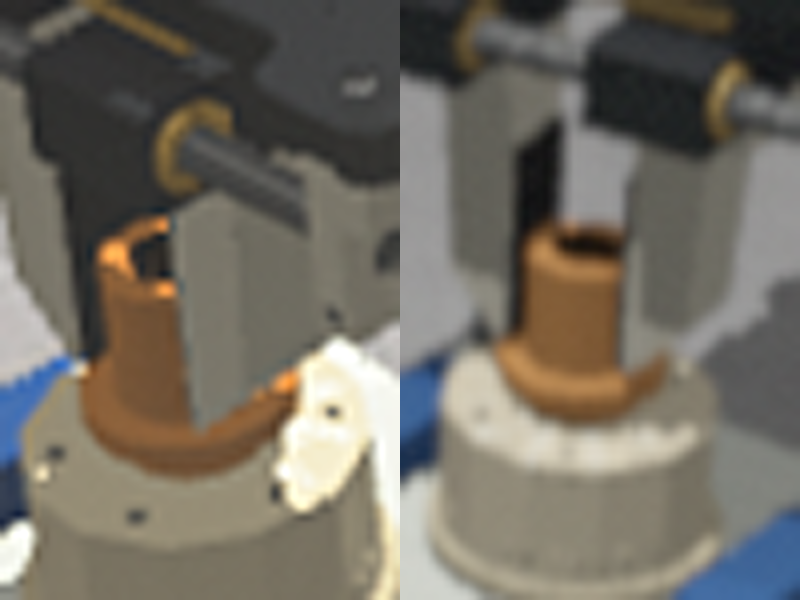

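Driving at ~10 N as expected, slight −x side load; ease by 0.5 mm and continue.

Emit:
send_rows(steps=[[0.15,-0.05,0.1,0,0],[0.15,-0.05,0.2,0,0],[0.15,-0.05,0.3,0,0],[0.15,-0.05,0.3,0,0]])

```text
clock: 14.18
position: [0.5527, -0.1331, 0.0426]
ee_rot: [-1.571, -0.001, -0.001]
force: [-2.0, -0.1, 9.6]
width: 0.273
```

Emit:
send_rows(steps=[[0.15,0,0.1,0,0],[0.15,0,0.2,0,0],[0.15,0,0.2,0,0]])

```text
clock: 14.55
position: [0.5527, -0.1331, 0.0406]
ee_rot: [-1.571, -0.001, -0.001]
force: [-2.4, 0.9, 9.8]
width: 0.275
```

```bash
python3 -c "
from h import *
vz('p6')"
```

```text
[ 0.5527 -0.1331  0.0406] [-1.571e+00 -1.100e-03 -1.300e-03] [-2.39  0.89  9.82] 0.2748438514749323 14.55
```

View pics/p6.png

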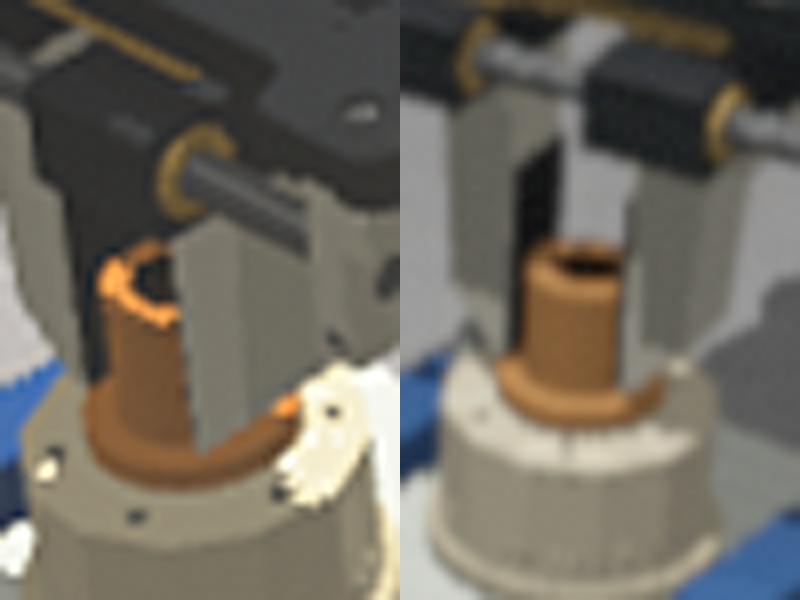

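Emit:
send_rows(steps=[[0.15,0,0.1,0,0],[0.15,0,0.2,0,0],[0.15,0,0.2,0,0]])

```text
clock: 15.02
position: [0.5527, -0.1331, 0.0386]
ee_rot: [-1.571, -0.001, -0.001]
force: [-1.8, 1.0, 11.5]
width: 0.268
```

Emit:
send_rows(steps=[[0.15,0,0.1,0,0],[0.15,0,0.1,0,0]])

```text
clock: 15.28
position: [0.5527, -0.1331, 0.0382]
ee_rot: [-1.571, -0.001, -0.001]
force: [-5.5, 1.0, 17.6]
width: 0.268
```

Emit:
send_rows(steps=[[0.15,0,0.1,0,0],[0.15,0,0.1,0,0]])

```text
clock: 15.52
position: [0.5528, -0.1331, 0.0381]
ee_rot: [-1.571, -0.002, -0.002]
force: [-8.2, 1.8, 27.4]
width: 0.275
```

Force is up to 27 N with no motion: likely bottomed. Look.

```bash
python3 -c "
from h import *
vz('p7')"
```

```text
[ 0.5528 -0.1331  0.0381] [-1.571e+00 -1.500e-03 -1.900e-03] [-8.17  1.77 27.41] 0.2746305237731029 15.525
```

View pics/p7.png

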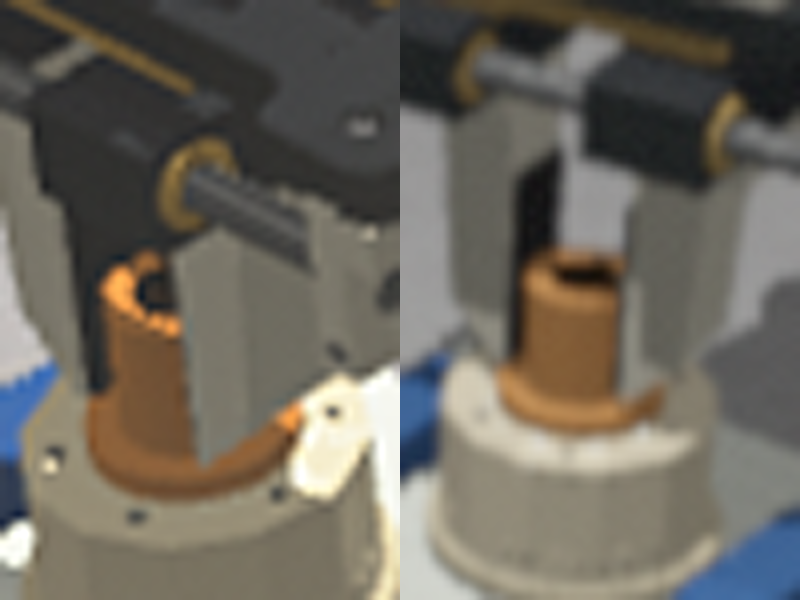

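```bash
python3 - <<'E'
from h import *
t=np.linspace(0,2*np.pi,400)
for n,bo,obs in(("scene",(229.4,324.5),332.3),("side",(388,214.2),218.8)):
    c=cam(n)
    zs=.0507;B=onz(c,bo,zs)
    for g in(0,.001,.002,.003):
        q=np.array([proj(c,B+[.019*np.cos(a),.019*np.sin(a),g]) for a in t]); print(n,g,q.max(0).round(2),q.min(0).round(2),"obs",obs)
A=cv2.imread("pics/last_scene.png");B=cv2.imread("pics/last_side.png")
f=lambda I,x,y:cv2.resize(I[y:y+40,x:x+40],None,fx=10,fy=10,interpolation=cv2.INTER_NEAREST)
cv2.imwrite("pics/p7n.png",np.hstack([f(A,210,305),f(B,370,190)]))
E
```

```text
scene 0 [243.09 333.26] [215.65 316.07] obs 332.3
scene 0.001 [243.03 332.69] [215.57 315.51] obs 332.3
scene 0.002 [242.97 332.12] [215.49 314.95] obs 332.3
scene 0.003 [242.91 331.55] [215.41 314.38] obs 332.3
side 0 [398.67 219.76] [377.38 208.85] obs 218.8
side 0.001 [398.7  219.28] [377.41 208.38] obs 218.8
side 0.002 [398.74 218.79] [377.43 207.9 ] obs 218.8
side 0.003 [398.77 218.31] [377.45 207.43] obs 218.8
```

View pics/p7n.png

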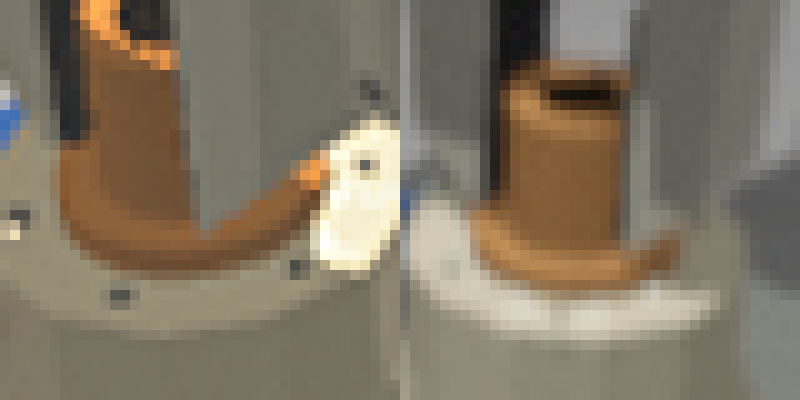

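Emit:
send_rows(steps=[[0.15,-0.02,0.04,0,0],[0.15,-0.02,0.04,0,0],[0.15,-0.02,0.04,0,0],[0.15,-0.02,0.04,0,0]])

```text
clock: 16.12
position: [0.5528, -0.1331, 0.0381]
ee_rot: [-1.571, -0.002, -0.002]
force: [-8.0, 2.0, 32.4]
width: 0.269
```

Rigid stop: 5 N more gave no movement. Unload, open, retreat straight up, then inspect.

Emit:
send_rows(steps=[[0.15,0.02,-0.1,0,0],[0.15,0.02,-0.2,0,0],[0.15,0.02,-0.28,0,0],[0.15,0.02,-0.28,0,0]])

```text
clock: 16.62
position: [0.5526, -0.1331, 0.0383]
ee_rot: [-1.571, -0.001, -0.001]
force: [0.7, 0.9, 4.5]
width: 0.269
```

Emit:
send_rows(steps=[[0.5,0,0,0,0],[0.7,0,0,0,0],[0.7,0,0,0,0],[0.7,0,0,0,0],[0.7,0,0,0,0]])

```text
clock: 17.25
position: [0.552, -0.133, 0.038]
ee_rot: [-1.571, 0.0, 0.0]
force: [1.1, 0.2, 0.5]
width: 0.694
```

```bash
python3 -c "
from h import *
vz('p8')"
```

```text
[ 0.552 -0.133  0.038] [-1.5708e+00  1.0000e-04  0.0000e+00] [1.14 0.24 0.49] 0.6937189108374632 17.25
```

View pics/p8.png

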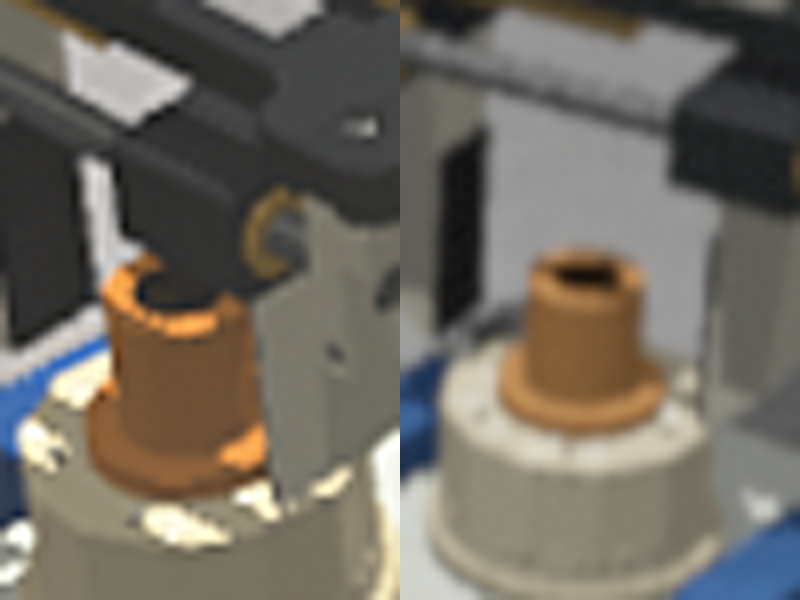

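Emit:
send_rows(steps=[[0.9,0,-1,0,0],[0.9,0,-4,0,0],[0.9,0,-9,0,0],[0.9,0,-14,0,0],[0.9,0,-18,0,0],[0.9,0,-18,0,0],[0.9,0,-18,0,0]])

```text
clock: 18.23
position: [0.5516, -0.1329, 0.218]
ee_rot: [-1.571, 0.0, 0.0]
force: [-0.0, -0.5, -0.5]
width: 0.902
```

```bash
python3 - <<'E'
from h import *
vz('p9')
s=arm.observe();W=imaging.get_image("wrist");cv2.imwrite("pics/w9.png",W)
E
```

```text
[ 0.5516 -0.1329  0.218 ] [-1.5708e+00  1.0000e-04  1.0000e-04] [-0.02 -0.49 -0.51] 0.9023475799529231 18.225
```

View pics/p9.png

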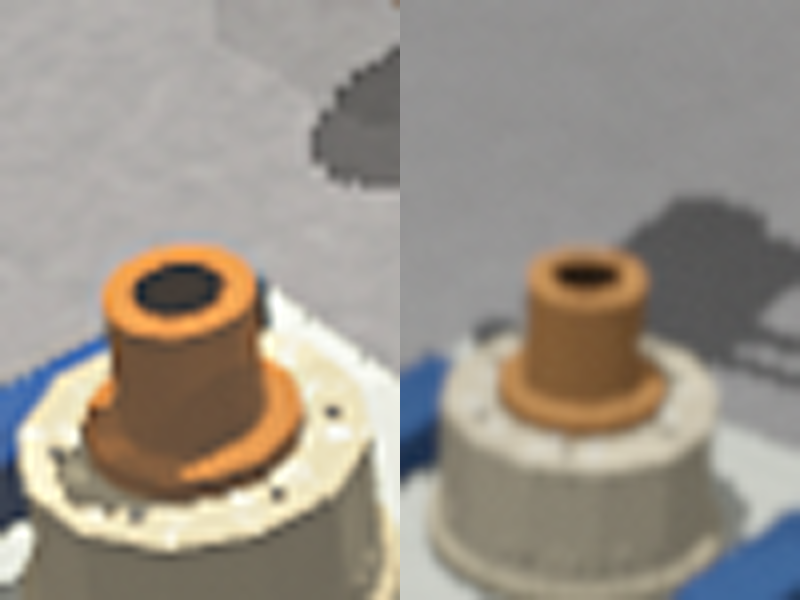

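View pics/last_scene.png

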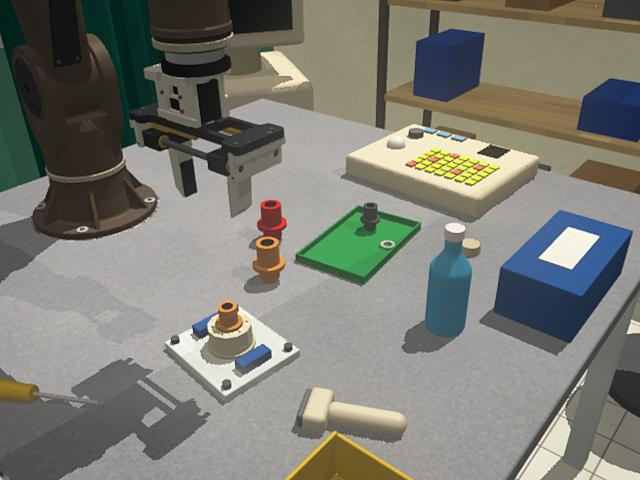

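View pics/w9.png

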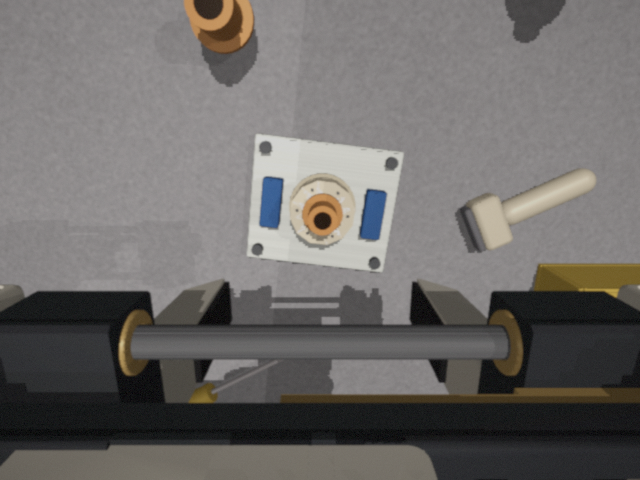

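```bash
python3 - <<'E'
from h import *
A=cv2.imread("pics/last_scene.png");B=cv2.imread("pics/last_side.png");c=cam("scene");d=cam("side")
def dark(I,x0,y0,x1,y1):
    h=cv2.cvtColor(I,cv2.COLOR_BGR2GRAY)[y0:y1,x0:x1]
    f=cv2.resize(h,None,fx=8,fy=8,interpolation=cv2.INTER_CUBIC);m=(f<70).astype(np.uint8)
    k,l,st,ce=cv2.connectedComponentsWithStats(m);i=1+np.argmax(st[1:,4]);print(st[i]);return (ce[i]+.5)/8-.5+[x0,y0]
# sleeve top hole; 
u=dark(A,218,301,238,314);v=dark(B,380,194,398,204);print(u,v);T=tri(c,u,d,v);print("top hole",T)
# orange rim ellipse of the barrel top, and reference: same method at start in tray (known z .055)
A0=cv2.imread("pics/scene0.png");B0=cv2.imread("pics/side0.png")
u0=dark(A0,330,226,347,237);v0=dark(B0,295,310,314,322);print(u0,v0,tri(c,u0,d,v0))
w=cam("wrist",arm.observe())
E
```

```text
[  33   18   82   47 2970]
[ 39  34  56  21 946]
[226.73703704 305.66919192] [387.79360465 198.99497886]
top hole (array([ 0.55368737, -0.13197122,  0.08305469]), np.float64(0.0005219533689491521))
[  33   30   63   25 1289]
[  30   26   82   53 3378]
[337.48899341 230.90472265] [303.37744227 316.07263914] (array([0.51491293, 0.16074974, 0.05428738]), np.float64(0.0007862327574442522))
```

```bash
python3 - <<'E'
from h import *
A=cv2.imread("pics/last_scene.png");B=cv2.imread("pics/last_side.png")
f=lambda I,x,y:cv2.resize(I[y:y+50,x:x+50],None,fx=8,fy=8,interpolation=cv2.INTER_NEAREST)
t=np.linspace(0,2*np.pi,60)
out=[]
for n,I,o in(("scene",A,(205,295)),("side",B,(362,190))):
    J=f(I,*o);c=cam(n)
    P=(.5527,-.132)
    for z,r,col in((.051,.030,(255,0,0)),(.051,.019,(255,0,255)),(.056,.019,(0,255,0)),(.082,.013,(255,255,0))):
        for a in t:
            q=(proj(c,(P[0]+r*np.cos(a),P[1]+r*np.sin(a),z))-o+.5)*8;cv2.circle(J,tuple(q.astype(int).tolist()),1,col,-1)
    out.append(J)
cv2.imwrite("pics/ov.png",np.hstack(out))
E
```

```text
(no output)
```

View pics/ov.png

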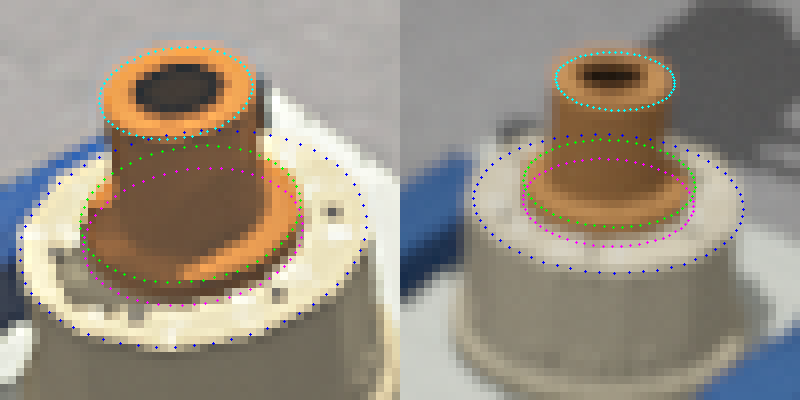

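The overlay hints at a gap of possibly 1–1.5 mm, within the measurement noise but close to the tolerance. I'll check by touch: fingertips on the flange, then straddling it on the boss face. Flush means a 5 mm difference.

Emit:
send_rows(steps=[[0.6,0.1,5,0,0],[0.6,0.1,10,0,0],[0.6,0.1,14,0,0],[0.6,0.1,16,0,0],[0.6,0.1,17,0,0],[0.34,0.1,17.3,0,0],[0.34,0.1,17.3,0,0],[0.34,0.1,17.3,0,0],[0.34,0.1,17.3,0,0]])

```text
clock: 19.5
position: [0.5534, -0.1331, 0.0457]
ee_rot: [-1.571, -0.001, -0.001]
force: [-0.1, -0.7, -0.5]
width: 0.337
```

Emit:
send_rows(steps=[[0.34,0,0.2,0,0],[0.34,0,0.4,0,0],[0.34,0,0.5,0,0],[0.34,0,0.5,0,0]])

```text
clock: 20.0
position: [0.5529, -0.133, 0.0399]
ee_rot: [-1.571, 0.0, 0.0]
force: [1.1, 0.3, 0.7]
width: 0.342
```

Emit:
send_rows(steps=[[0.34,0,0.1,0,0],[0.34,0,0.2,0,0],[0.34,0,0.2,0,0]])

```text
clock: 20.38
position: [0.5529, -0.133, 0.038]
ee_rot: [-1.571, 0.0, 0.0]
force: [-0.2, 1.2, -0.8]
width: 0.339
```

Emit:
send_rows(steps=[[0.34,0,0.05,0,0],[0.34,0,0.1,0,0],[0.34,0,0.1,0,0]])

```text
clock: 20.75
position: [0.553, -0.133, 0.037]
ee_rot: [-1.571, 0.0, -0.0]
force: [0.7, 0.0, -0.1]
width: 0.337
```

Emit:
send_rows(steps=[[0.34,0,0.05,0,0],[0.34,0,0.1,0,0],[0.34,0,0.1,0,0]])

```text
clock: 21.12
position: [0.553, -0.133, 0.036]
ee_rot: [-1.571, 0.0, 0.0]
force: [-0.2, -0.4, -0.9]
width: 0.336
```

Emit:
send_rows(steps=[[0.34,0,0.05,0,0],[0.34,0,0.1,0,0],[0.34,0,0.1,0,0]])

```text
clock: 21.5
position: [0.553, -0.133, 0.035]
ee_rot: [-1.571, 0.0, -0.0]
force: [-0.4, -0.1, 0.3]
width: 0.339
```

Emit:
send_rows(steps=[[0.34,0,0.05,0,0],[0.34,0,0.1,0,0],[0.34,0,0.1,0,0]])

```text
clock: 21.88
position: [0.5531, -0.1331, 0.0349]
ee_rot: [-1.571, -0.0, -0.0]
force: [-3.5, 1.4, 9.1]
width: 0.34
```

```bash
python3 -c "
from h import *
vz('p10')"
```

```text
[ 0.5531 -0.1331  0.0349] [-1.5709e+00 -2.0000e-04 -5.0000e-04] [-3.47  1.43  9.13] 0.3398112575489731 21.875
```

View pics/p10.png

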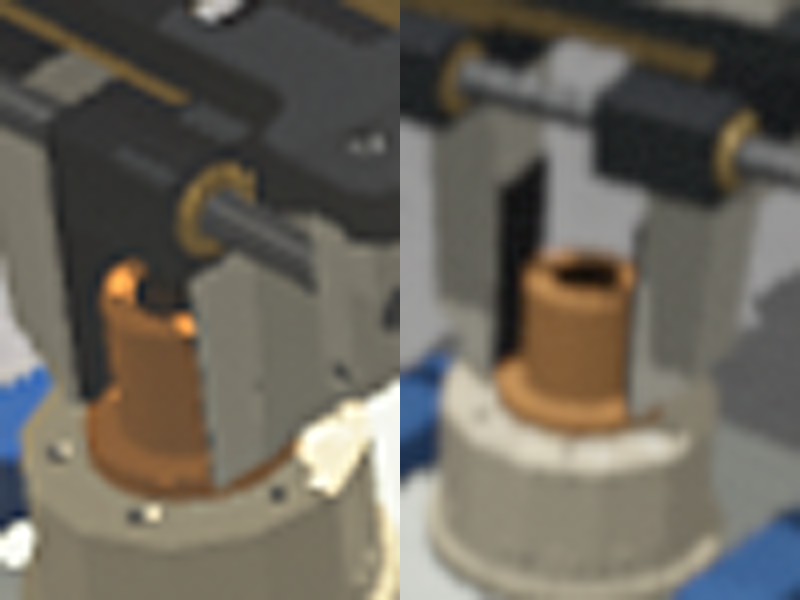

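Flange touched at TCP z = 0.0349. Press the flange steadily to about 25–30 N with the jaws loose.

Emit:
send_rows(steps=[[0.34,0,0.05,0,0],[0.34,0,0.1,0,0],[0.34,0,0.15,0,0],[0.34,0,0.15,0,0],[0.34,0,0.15,0,0]])

```text
clock: 22.6
position: [0.5532, -0.1331, 0.0346]
ee_rot: [-1.571, -0.001, -0.001]
force: [-8.2, 1.6, 24.8]
width: 0.339
```

Emit:
send_rows(steps=[[0.34,0,-0.4,0,0],[0.54,0,-0.8,0,0],[0.54,0,-0.8,0,0],[0.54,0,-0.8,0,0],[0.54,0,-0.8,0,0]])

```text
clock: 23.22
position: [0.5529, -0.133, 0.0403]
ee_rot: [-1.571, 0.0, 0.0]
force: [0.5, -0.5, 0.7]
width: 0.539
```

Emit:
send_rows(steps=[[0.54,0,0.3,0,0],[0.54,0,0.6,0,0],[0.54,0,0.8,0,0],[0.54,0,0.8,0,0]])

```text
clock: 23.72
position: [0.5528, -0.133, 0.0323]
ee_rot: [-1.571, 0.0, 0.0]
force: [0.2, 0.6, 0.2]
width: 0.539
```

Emit:
send_rows(steps=[[0.54,0,0.1,0,0],[0.54,0,0.15,0,0],[0.54,0,0.15,0,0],[0.54,0,0.15,0,0]])

```text
clock: 24.22
position: [0.553, -0.133, 0.0311]
ee_rot: [-1.571, 0.0, -0.0]
force: [1.0, 0.7, 0.3]
width: 0.541
```

Emit:
send_rows(steps=[[0.54,0,0.05,0,0],[0.54,0,0.1,0,0],[0.54,0,0.1,0,0]])

```text
clock: 24.6
position: [0.553, -0.133, 0.03]
ee_rot: [-1.571, 0.0, -0.0]
force: [-0.1, -0.6, -0.9]
width: 0.541
```

Emit:
send_rows(steps=[[0.54,0,0.05,0,0],[0.54,0,0.07,0,0],[0.54,0,0.07,0,0]])

```text
clock: 24.98
position: [0.5531, -0.133, 0.0299]
ee_rot: [-1.571, -0.0, -0.0]
force: [-2.5, 0.5, 6.9]
width: 0.542
```

The face is touched at z = 0.0299, exactly 5.0 mm below the flange top, so the shoulder is flush. Retreat and do a last check.

Emit:
send_rows(steps=[[0.6,0,-1,0,0],[0.8,0,-4,0,0],[0.8,0,-9,0,0],[0.8,0,-14,0,0],[0.8,0,-19,0,0],[0.8,0,-19,0,0],[0.8,0,-19,0,0],[0.8,0,-19,0,0]])

```text
clock: 25.98
position: [0.5521, -0.1328, 0.218]
ee_rot: [-1.57, 0.002, 0.002]
force: [0.4, -0.1, -0.0]
width: 0.798
```

```bash
python3 - <<'E'
from h import *
view('fin',((175,200),(300,150)),100,4,[])
A=cv2.imread("pics/last_scene.png");B=cv2.imread("pics/last_side.png");A0=cv2.imread("pics/scene0.png");B0=cv2.imread("pics/side0.png")
def cc(I,lo,hi,box):
    x,y,X,Y=box;m=cv2.inRange(cv2.cvtColor(I[y:Y,x:X],cv2.COLOR_BGR2HSV),lo,hi);M=cv2.moments(m,True);return (round(M['m10']/M['m00']+x,1),round(M['m01']/M['m00']+y,1))
for n,p,box,lo,hi in(("worn",(A0,A),(358,200,384,235),(0,0,0),(180,80,110)),("bottle",(A0,A),(420,240,475,340),(90,100,40),(110,255,255)),("probe",(A0,A),(295,385,410,440),(12,20,150),(35,140,255)),("bottleS",(B0,B),(180,195,235,280),(90,100,40),(110,255,255)),("probeS",(B0,B),(260,190,330,216),(10,15,120),(35,140,255))):
    print(n,[cc(I,lo,hi,box) for I in p])
E
```

```text
[ 0.5521 -0.1328  0.218 ] [-1.5704  0.0019  0.0019] [ 0.36 -0.09 -0.01] 0.798112845422897 25.975
worn [(369.8, 216.3), (369.9, 216.4)]
bottle [(447.8, 291.2), (447.8, 291.2)]
probe [(347.7, 410.3), (347.6, 410.1)]
bottleS [(205.1, 236.7), (205.0, 236.7)]
probeS [(296.7, 200.1), (296.7, 199.9)]
```

View pics/fin.png

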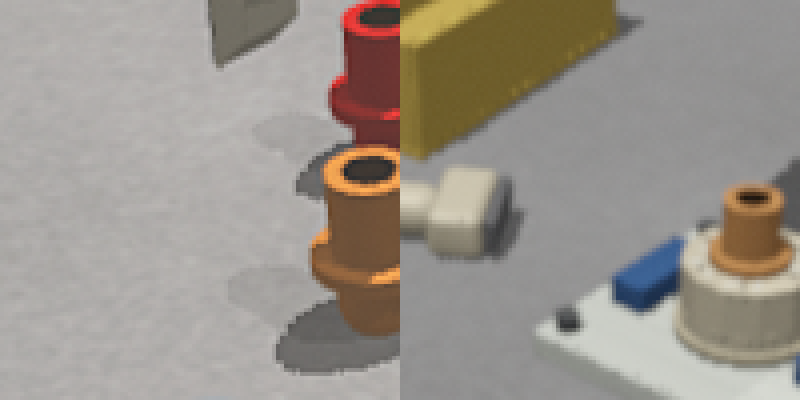

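The sleeve stands upright in the boss (crop (752,235) in the side view), bystanders are unmoved, and the gripper is clear.

```bash
python3 -c "
from cell import arm
print(arm.sign_off())"
```

```text
the job is handed in; nothing more can be done
None
```

The bronze sleeve is pressed into the bracket bore with its shoulder flush on the top face. It is released, and I handed the job in with the arm clear, at about 26 s of the 64 s. `sign_off` gives no verdict, so this rests on my own checks.

**What I did:** I took the sleeve from the tray by its barrel, entered the bore with almost no force, and drove the collar at about 10 N. The sleeve came to a hard stop. The highest force reading at the end of any move was 32 N, under the 40 N limit. I then pressed the flange again with the jaws loose, to about 25 N, and it did not move further.

**Last checks:**
- **Seating:** I touched the flange top at z 0.0349 and the bracket face at z 0.0299. That is a 5.0 mm step, equal to the flange thickness, so the shoulder is flush.
- **Bystanders:** the worn sleeve, bottle and probe are where they were, to within 0.2 px in the images.
- **Upright and clear:** the sleeve looks upright, and the force reads about zero with the gripper well above it.

**Disagreements:**
- The camera overlay suggested a 1–1.5 mm gap under the shoulder. I trusted the touch measurement instead.
- The visible fingertips sit about 20 mm behind the reported TCP, not at it, so I set the working heights by touch and picture.
- About 8 N of sideways force appeared during the hard presses. It went away when I unloaded.

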